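# Set the stop of a thickness gauge to a setting block

### The job

Set the thickness gauge for the next batch of printed plates: push the setting block along the guide channel until about its middle stands under the rubber foot of the stop screw, then fit the square box key from its stand on the screw and turn the screw down until the block just drags beneath the foot when you nudge it along - touched by it, but not clamped. Never screw the foot down hard on the block; leave the block under the foot and the key standing upright on the screw, and leave the other things on the bench alone.

Things in the scene. Friction and masses are not known exactly. Their poses are not given: they have to be found in the camera images.
- gauge_plate: aluminium jig plate screwed to the bench, 280 (its x) x 100 (y) x 12 mm, with a guide channel along its x: two full-length steel rails, 8 mm wide, 10 mm high above the plate, 38.5 mm apart, centred on y = 0. Origin: centre of the underside; the plate's top is at z = +12 mm. Its -x end is the near end.
- bridge: two steel posts (14 mm across, 100 mm high, at y = +38 and -38 mm) on the plate with an aluminium crosshead (34 mm in x, 100 mm in y, 52 to 74 mm above the plate) that carries the upright stop screw. Origin: on the screw's axis, on the plate's top face; x along the channel, away from the near end. Crosshead and screw sit up to 2.2 mm higher or lower than told here: unknown, it was clamped by hand.
- foot_place (a point): point fixed to the bridge, on the screw's axis 33.5 mm above the plate: nominal underside of the screw's foot at joint stop_screw = 0 (3.5 mm over the setting block), true to +-2.2 mm. The foot is a soft black rubber disc, 22 mm across, that does not turn with the screw and gives 1 mm for each 4 N.
- collar_place (a point): point fixed to the bridge, on the screw's axis 92 mm above the plate: nominal top of the screw's round collar (36 mm across) at joint stop_screw = 0, true to +-2.2 mm. On the collar stands the screw's square spindle, 14 mm across flats, 19 mm tall, its upper 6 mm coned to 8 mm across. Both sink as the screw goes down.
- stop_screw (a joint): angle of the stop screw, rad, growing as it is turned clockwise seen from above, which lowers foot, collar and spindle by 1.91 mm per rad (12 mm a turn; range 0 to 6.5). At 0 the spindle's flats lie along the bridge's x and y. Turning takes about 0.06 N m; it stays where it is left.
- setting_block: loose metal block, 140 (its x) x 36 x 30 mm high, 0.45 kg, lying lengthwise in the channel towards the near end, 1.25 mm play to each rail. Origin: centre of the underside. Friction about 0.6 on plate and foot: a push takes about 2.7 N when free, 1.2 N more for each newton of the foot's pressure (and more if it also bears down); 1.5 to 6.5 N of pressure is a proper drag.
- key_stand: white printed stand fixed to the bench, foot 86 x 70 x 6 mm with a socket block 52 x 52 mm, 36 mm high in all, with a square upright pocket 30 mm wide, its floor 6 mm above the bench, that holds the key upright. Origin: centre of the underside.
- key_grip (a point): middle of the handle of the box key (z up the key). Key: 124 mm long, 0.2 kg; at its foot a steel socket 28 x 28 mm with a square recess 16.4 mm wide, 22 mm deep, open downwards; on top a black handle 26 x 26 x 62 mm, flats parallel to the recess's, its middle 87 mm above the rim. Fitted, the rim rests on the collar and the key stands by itself, with 0.18 rad of play each way.
- stepped_slab: bystander: printed grey-white stepped slab, 132 x 75 x 11 mm, lying on the bench, to be left alone
- relief_tile: bystander: printed white relief tile, 108 x 80 x 15 mm, lying on the bench, to be left alone
- wash_bottle: bystander: white wash bottle with a red spout, 65 x 95 x 181 mm, standing on the bench, to be left alone
Not all that is in view belongs to the job. Of the things that look like the part that bears key_grip, the smaller one is meant.

How it is judged:
By the outcome, as a careful person would: the job done as asked, in the order asked, and still so for the second after the job is handed in, with the robot touching nothing.
It also fails if it takes over 72 s, if anything falls off the work surface, if the arm or the gripper's body presses on something with over 40 N, if the wrist force passes 120 N, or if a joint passes its speed limit or range.

### The arm

A 6-joint arm with a two-finger parallel gripper is mounted at the origin on the work surface; the furniture and walls round the work are solid. World frame = base frame: x ahead of the robot, y to its left, z up, the work surface at z = 0. Lengths are in m, angles in rad, forces in N, time in s.
With the tool pointing down it reaches from about 0.35 to 0.975 m from the base axis. Payload 4.9 kg.
Tool frame: the origin (TCP) lies at the very end of the fingers, on their centre line; the grasp point (between the pads) lies 19 mm behind it; z points along the fingers, y is the line along which they close (so a half turn about z gives the same grasp; the last joint's range is limited). The gripper opens to 85 mm and grips with 20 to 120 N. Pads are 22 mm wide; open, the fingers measure 114 mm over their backs; the gripper's body (76 mm by 85 mm) begins 54 mm behind the grasp point. The pads swing forward as they close: fully open they stand 13 mm farther back than shut.
Start: joints at [1.209, 0.053, 1.613, -0, 1.476, -0.119], TCP at [0.15, 0.607, 0.231] pointing down, gripper open.
Joint ranges: [-3.01, 3.01], [-1.01, 2.22], [0.06, 2.58], [-1.02, 4.17], [0.09, 2.62], [-3.14, 3.14]. Speed limits (rad/s): [2.57, 2.57, 3.14, 3.14, 3.14, 3.14].

### API

Orientations are given as a rotation vector (axis times angle).
In Python, from station import ctrl gives the robot as it stands.
- The arm moves only by the tool jog_arm, never from a script. Its argument "plan" is a list of rows, each a list of 7 numbers: the shift along the tool's x, y, z in units of 0.02 m (1.0 is 0.02 m), then the turn, a rotation vector about the tool's x, y, z in units of 45 degrees (1.0 is 45 degrees), then the opening, from -1 (shut) to 1 (fully open). A call has 1 to 8 rows; each row shifts and turns the commanded pose from where the row before left it, along the tool's axes as they then stand; what a row does not reach is not made up. A row lasts 1/10 s, in which the tool goes at most 50 mm and 8.59 degrees, less where a joint would pass 70% of its speed; a pose out of reach is approached as far as the arm can. A call with a number of a shift or a turn outside -1 to 1 is refused whole. A call with a gripper value outside its range is refused whole. The fingers move at their own pace and stop on an object; "grip_force" is the grip in N (left out, the last holds). Time passes only in rows, so rows that do not move let the fingers close. It gives the time, the measured TCP pose, the force, the opening and the grip force at its end, in the units of the state.
- ctrl.get_obs(): the state, without advancing time (a new reading comes with each control period).
- ctrl.get_image(name): name is "scene" or "top"; returns (picture, depth): 400x640x3 uint8, red, green, blue; 400x640 float32, m along the optical axis (not along the pixel's ray), 0 where there is no reading.
- ctrl.camera_info(name): a dict with "camera_matrix" (3x3 intrinsics, pixels), "k1" (the pictures are not rectified: a ray, as slopes to the right and down, at radius r is drawn at 1 + k1 r^2 times it, then the intrinsics apply), "rvec" (rotation vector, rad) and "tvec" (3), from world to camera coordinates, as OpenCV has them. Camera axes: x right, y down, z forward; pixel columns grow to the right and rows downward; lengths in m; the calibration is good to about 2 mm. A picture is of the moment at which its call begins. camera_info takes no time and is no camera call.
- ctrl.finish_job(): hands the job in; it is judged then, once.
The state is a dict: "t": time; "q": joint angles; "dq": joint speeds; "effort": joint torques, N m; "tool_pos": TCP position; "tool_rot": TCP orientation; "contact_force": force on the tool from outside, world axes, zero at the start; "wrist_torque": the same for the moment, N m; "opening": finger opening in m; "grip_force": force on a finger pad.
Only numpy, scipy, OpenCV 4.12 (cv2) and the standard library are available. Lean on these libraries where they do the work, as an engineer would, in place of code of your own. Each camera call takes 0.05 s, during which the arm holds its last target. There are 200 camera calls.

## Working session

There is one attempt and no reset: what is moved stays moved. The work goes in short steps, Python scripts to look and compute and a tool call to move; the robot and the scene stay as the last step left them, time stands still between calls to the robot, and variables do not carry over. Pictures are saved under pics/ and viewed, at most 10 in all, crops included, and the job is handed in when it is done.

Besides the shell and the picture viewer there is one more tool, called after "Call:" by a JSON object that holds its "op" and its "data". jog_arm: Moves the arm, as the interface text tells. Shifts and turns lie within -1 to 1; 1 stands for 0.02 m of shift or 45 degrees of turn. Its arguments: {"type":"object","properties":{"plan":{"type":"array"},"grip_force":{"type":"number"}},"required":["plan"]}

```bash
mkdir -p pics; cat > h.py <<'E'
import numpy as np, cv2
from station import ctrl
from scipy.spatial.transform import Rotation as R
def cam(n):
    c=ctrl.camera_info(n); return np.array(c["camera_matrix"]),c["k1"],R.from_rotvec(np.ravel(c["rvec"])).as_matrix(),np.ravel(c["tvec"])
def ray(n,u,v):
    K,k1,Rm,t=cam(n)
    p=cv2.undistortPoints(np.array([[[u,v]]],float),K,np.array([k1,0,0,0.]))[0,0]
    d=Rm.T@np.array([p[0],p[1],1]); return -Rm.T@t,d
def atz(n,u,v,z):
    o,d=ray(n,u,v); return o+d*(z-o[2])/d[2]
def px(n,P):
    K,k1,Rm,t=cam(n); return cv2.projectPoints(np.array(P,float).reshape(-1,3),cv2.Rodrigues(Rm)[0],t,K,np.array([k1,0,0,0.]))[0][:,0]
def cloud(n,dep):
    K,k1,Rm,t=cam(n); h,w=dep.shape
    uv=np.stack(np.meshgrid(np.arange(w),np.arange(h)),-1).reshape(-1,1,2).astype(float)
    p=cv2.undistortPoints(uv,K,np.array([k1,0,0,0.]))[:,0]
    z=dep.reshape(-1,1); X=np.hstack([p*z,z]); return ((X-t)@Rm).reshape(h,w,3)
def grab(n,f=None):
    im,d=ctrl.get_image(n)
    if f: cv2.imwrite(f,cv2.cvtColor(im,cv2.COLOR_RGB2BGR))
    return im,d
E
python3 - <<'E'
from h import *
for n in("scene","top"):
    im,d=grab(n,f"pics/{n}0.png"); np.savez(f"{n}0.npz",im=im,d=d,)
    K,k1,Rm,t=cam(n); print(n,K.round(1).tolist(),k1,(-Rm.T@t).round(3),Rm[2].round(2))
print(ctrl.get_obs())
E
```

```text
scene [[423.7, 0.0, 322.1], [0.0, 423.7, 195.7], [0.0, 0.0, 1.0]] -0.0036269925474682677 [-0.125 -0.521  0.551] [ 0.63  0.59 -0.5 ]
top [[363.3, 0.0, 320.6], [0.0, 363.3, 198.3], [0.0, 0.0, 1.0]] -0.032299333364989566 [0.391 0.042 0.927] [ 0.08  0.01 -1.  ]
{'t': 0.1, 'q': array([ 1.20901043e+00,  5.32971188e-02,  1.61414163e+00, -2.20873836e-05,
        1.47598838e+00, -1.18992138e-01]), 'dq': array([ 0.00028201, -0.00081434, -0.00436586,  0.00015893,  0.00032341,
        0.00084139]), 'effort': array([-3.44365499e-04, -3.94903672e+01, -3.71363246e+01, -9.74959198e-05,
        3.89274748e-03, -2.84327075e-05]), 'tool_pos': array([0.15006279, 0.60614633, 0.23019105]), 'tool_rot': array([-3.80389738e-01, -3.11805874e+00,  2.80659152e-03]), 'contact_force': array([ 0.35939269,  0.23914231, -0.37280287]), 'wrist_torque': array([-0.01891809, -0.01377756,  0.01300942]), 'grip_force': 0.0, 'opening': 0.08547136081755215}
```

View pics/scene0.png

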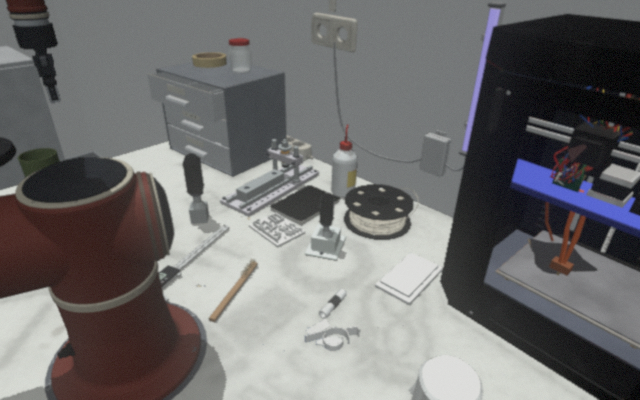

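View pics/top0.png

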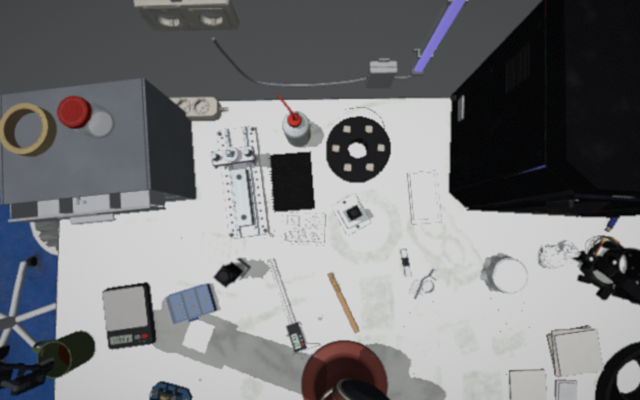

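Candidates for the key: a black-handled tool in the white stand at scene (326,240) / top (352,213), and one in a grey base at scene (196,190) / top (232,271), which looks bigger. The gauge is at top (240,180). I'll check both in enlarged crops.

```bash
python3 - <<'E'
import cv2,numpy as np
a=cv2.imread("pics/scene0.png");b=cv2.imread("pics/top0.png")
c=cv2.resize(a[120:270,170:370],None,fx=4,fy=4,interpolation=cv2.INTER_CUBIC);cv2.imwrite("pics/c1.png",c)
c=cv2.resize(b[115:295,200:400],None,fx=3.3,fy=3.3,interpolation=cv2.INTER_CUBIC);cv2.imwrite("pics/c2.png",c)
from h import *
for n,pts in dict(top=[(352,213),(232,271),(355,205),(233,155),(240,180),(243,200),(237,228)],scene=[(326,205),(326,225),(195,165),(196,185)]).items():
    d=np.load(n+"0.npz")["d"]; C=cloud(n,d)
    for u,v in pts: print(n,u,v,C[v,u].round(4))
E
```

```text
top 352 213 [ 0.4187 -0.0172  0.1307]
top 232 271 [0.2966 0.2428 0.143 ]
top 355 205 [ 0.4416 -0.0321  0.0347]
top 233 155 [0.5564 0.2528 0.1028]
top 240 180 [0.506  0.2504 0.0421]
top 243 200 [0.4564 0.2425 0.0426]
top 237 228 [0.3881 0.262  0.0212]
scene 326 205 [ 0.4106 -0.0306  0.1097]
scene 326 225 [ 0.4134 -0.0295  0.0596]
scene 195 165 [0.2835 0.2367 0.1482]
scene 196 185 [0.2803 0.2393 0.0996]
```

View pics/c1.png

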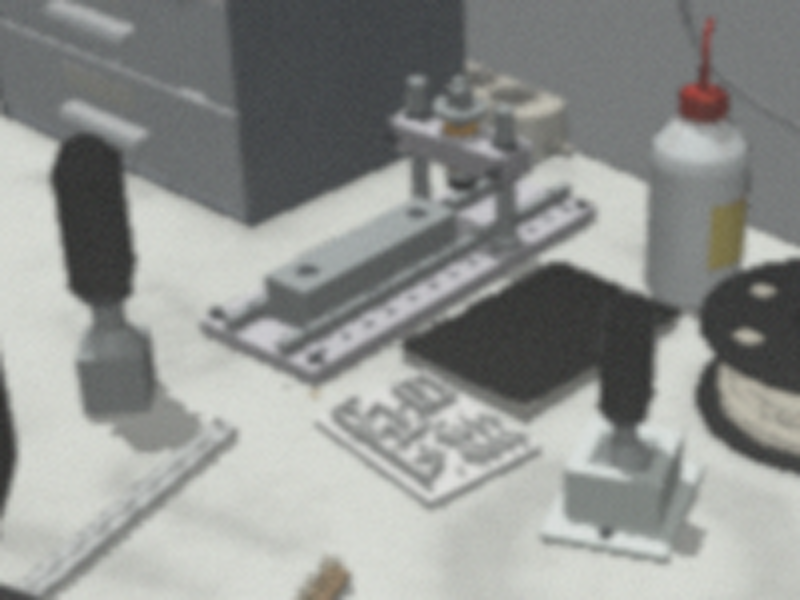

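View pics/c2.png

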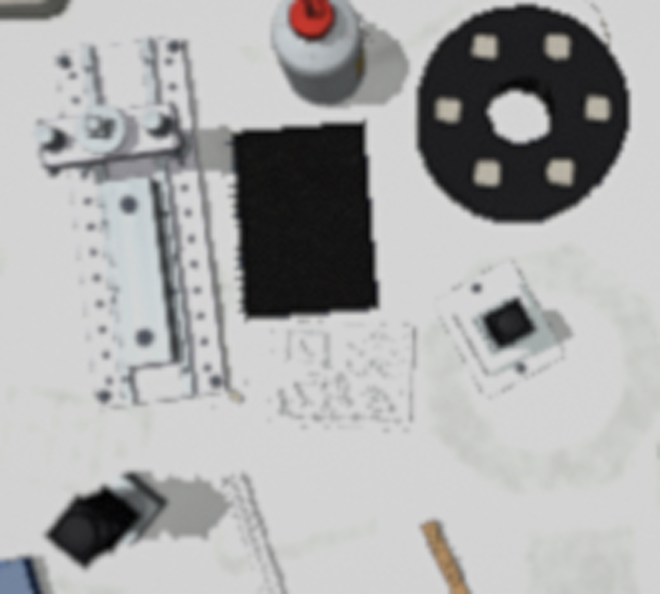

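The smaller one, in the white stand at crop-2 (510,323), is the key; the big grey one at (232,271) is the decoy. Next I'll measure the poses numerically.

```bash
python3 - <<'E'
from h import *
def P(x,y,z): return atz("top",(x+.5)/3.3-.5+200,(y+.5)/3.3-.5+115,z)[:2].round(4)
print("plate corners",[P(*c,0.012) for c in[(100,405),(228,392),(185,40),(60,45)]])
print("posts",P(53,135,.112),P(158,122,.112),"screw",P(98,123,.123))
for n in("top","scene"):
    d=np.load(n+"0.npz")["d"]; C=cloud(n,d)
    def rect(name,zl,zh,b):
        m=(C[...,2]>zl)&(C[...,2]<zh)&(C[...,0]>b[0])&(C[...,0]<b[1])&(C[...,1]>b[2])&(C[...,1]<b[3])&(d>0)
        p=C[m]; 
        if len(p)<5: print(n,name,len(p));return
        r=cv2.minAreaRect((p[:,:2]*1000).astype(np.float32)); print(n,name,len(p),"med",np.median(p,0).round(4),"z",p[:,2].std().round(4),"rect",[np.round(x,1) for x in r])
    rect("block",.036,.048,(.37,.53,.2,.3))
    rect("collarlevel",.085,.14,(.5,.65,.19,.32))
    rect("bridge",.055,.14,(.5,.65,.19,.32))
    rect("keytop",.12,.14,(.38,.46,-.08,.04))
    rect("keyhandle",.08,.14,(.38,.46,-.08,.04))
    rect("stand",.03,.045,(.35,.48,-.1,.06))
    rect("standfoot",.003,.009,(.35,.48,-.1,.06))
    rect("big",.1,.2,(.22,.35,.18,.3))
E
```

```text
plate corners [array([0.3646, 0.282 ]), array([0.3737, 0.1839]), array([0.6475, 0.2179]), array([0.6451, 0.3162])]
posts [0.5539 0.2902] [0.5619 0.2172] screw [0.5595 0.256 ]
top block 826 med [0.4615 0.2475 0.0418] z 0.0017 rect [array([462.9, 248. ]), array([137.3,  37.2]), np.float64(7.3)]
top collarlevel 489 med [0.5572 0.2561 0.1011] z 0.0114 rect [array([559.1, 260. ]), array([33.8, 98. ]), np.float64(7.2)]
top bridge 694 med [0.5552 0.2548 0.0868] z 0.0127 rect [array([557.1, 259.1]), array([38.6, 99. ]), np.float64(6.7)]
top keytop 122 med [ 0.4209 -0.0219  0.1263] z 0.0032 rect [array([420.6, -22.5]), array([24.5, 25.3]), np.float64(33.0)]
top keyhandle 149 med [ 0.4191 -0.0218  0.1246] z 0.0078 rect [array([420.4, -22.9]), array([25.8, 26.5]), np.float64(26.0)]
top stand 287 med [ 0.4168 -0.0172  0.0358] z 0.0017 rect [array([420.3, -23.1]), array([51.8, 52.3]), np.float64(28.3)]
top standfoot 660 med [ 0.4057 -0.0082  0.0056] z 0.0015 rect [array([414.8, -19.1]), array([157.8, 129.3]), np.float64(89.5)]
top big 356 med [0.291  0.2515 0.1557] z 0.0184 rect [array([287.6, 25
[... 332 characters left out ...]
55] z 0.0152 rect [array([556.7, 255.6]), array([ 41.8, 100.1]), np.float64(7.9)]
scene keytop 97 med [ 0.4148 -0.0287  0.1247] z 0.0031 rect [array([417.8, -26.2]), array([22.6, 24.1]), np.float64(42.6)]
scene keyhandle 338 med [ 0.4119 -0.0308  0.1085] z 0.0149 rect [array([418.2, -25.7]), array([26.5, 26.1]), np.float64(28.7)]
scene stand 377 med [ 0.4135 -0.0298  0.0355] z 0.0025 rect [array([420. , -24.5]), array([55.6, 52.3]), np.float64(27.8)]
scene standfoot 488 med [ 0.3935 -0.0314  0.0059] z 0.0013 rect [array([411.8,  -4.7]), array([112.5, 138.1]), np.float64(5.4)]
scene big 537 med [0.2802 0.245  0.1368] z 0.0196 rect [array([286.9, 255.7]), array([39.5, 35.6]), np.float64(50.8)]
```

```bash
cat >> h.py <<'E'
def go(pos,xang=None):
    "print turn units about tool z, then shift units in the turned tool frame"
    o=ctrl.get_obs(); M=R.from_rotvec(o["tool_rot"]); a=np.degrees(np.arctan2(*M.as_matrix()[:2,0][::-1]))
    turn=0 if xang is None else (a-xang+180)%360-180
    M2=M*R.from_rotvec([0,0,np.radians(turn)])
    d=M2.inv().apply(np.array(pos)-o["tool_pos"])/.02
    print("t",round(o["t"],2),"xang",a.round(2),"tilt",M.as_matrix()[:2,2].round(4),"pos",o["tool_pos"].round(4),"q",o["q"].round(2),"F",o["contact_force"].round(2),"open",round(o["opening"],4))
    print(" turn units",round(turn/45,3),"shift units",d.round(3))
E
python3 - <<'E'
from h import *
go([.366,.2344,.231],187.2)
E
```

```text
t 0.1 xang 166.09 tilt [-0.0006 -0.0017] pos [0.1501 0.6061 0.2302] q [ 1.21  0.05  1.61 -0.    1.48 -0.12] F [ 0.36  0.24 -0.37] open 0.0855
 turn units -0.469 shift units [-8.3820e+00 -1.9794e+01 -1.5000e-02]
```

Call:
{"op": "jog_arm", "data": {"plan": [[0,0,0,0,0,-0.156,-1],[0,0,0,0,0,-0.156,-1],[0,0,0,0,0,-0.157,-1],[-0.42,-0.99,0,0,0,0,-1],[-0.42,-0.99,0,0,0,0,-1],[-0.42,-0.99,0,0,0,0,-1],[-0.42,-0.99,0,0,0,0,-1],[-0.42,-0.99,0,0,0,0,-1]]}}

```text
t: 0.9
tool_pos: [0.2045, 0.5126, 0.2306]
tool_rot: [0.197, -3.135, 0.001]
contact_force: [0.8, -0.5, 0.1]
opening: 0.0004
grip_force: 0.0
```

Call:
{"op": "jog_arm", "data": {"plan": [[-0.42,-0.99,0,0,0,0,-1],[-0.42,-0.99,0,0,0,0,-1],[-0.42,-0.99,0,0,0,0,-1],[-0.42,-0.99,0,0,0,0,-1],[-0.42,-0.99,0,0,0,0,-1],[-0.42,-0.99,0,0,0,0,-1],[-0.42,-0.99,0,0,0,0,-1],[-0.42,-0.99,0,0,0,0,-1]]}}

```text
t: 1.7
tool_pos: [0.2909, 0.364, 0.2307]
tool_rot: [0.197, -3.135, 0.001]
contact_force: [0.5, 0.9, 0.0]
opening: -0.0002
grip_force: 0.0
```

Call:
{"op": "jog_arm", "data": {"plan": [[-0.42,-0.99,0,0,0,0,-1],[-0.42,-0.99,0,0,0,0,-1],[-0.42,-0.99,0,0,0,0,-1],[-0.42,-0.99,0,0,0,0,-1],[-0.42,-0.99,0,0,0,0,-1],[-0.42,-0.99,0,0,0,0,-1],[-0.42,-0.99,0,0,0,0,-1],[0,0,0,0,0,0,-1]]}}

```text
t: 2.5
tool_pos: [0.3671, 0.2333, 0.2308]
tool_rot: [0.192, -3.135, 0.001]
contact_force: [1.1, -0.2, 0.1]
opening: -0.0002
grip_force: 0.0
```

```bash
python3 - <<'E'
from h import *
go([.366,.2344,.032],187.2)
E
```

```text
t 2.5 xang -172.99 tilt [-0.0004 -0.0007] pos [0.3671 0.2333 0.2308] q [ 0.4  -0.43  2.03 -0.    1.54 -1.3 ] F [ 1.05 -0.2   0.11] open -0.0002
 turn units -0.004 shift units [0.041 0.068 9.942]
```

Call:
{"op": "jog_arm", "data": {"plan": [[0.04,0.07,1,0,0,0,-1],[0,0,1,0,0,0,-1],[0,0,1,0,0,0,-1],[0,0,1,0,0,0,-1],[0,0,1,0,0,0,-1],[0,0,1,0,0,0,-1],[0,0,1,0,0,0,-1],[0,0,1,0,0,0,-1]]}}

```text
t: 3.3
tool_pos: [0.3649, 0.2367, 0.0703]
tool_rot: [0.198, -3.135, -0.001]
contact_force: [0.7, 0.5, -0.3]
opening: -0.0004
grip_force: 0.0
```

Call:
{"op": "jog_arm", "data": {"plan": [[0,0,1,0,0,0,-1],[0,0,0.95,0,0,0,-1],[0,0,0,0,0,0,-1]]}}

```text
t: 3.6
tool_pos: [0.3625, 0.2356, 0.0293]
tool_rot: [0.197, -3.129, 0.003]
contact_force: [-1.0, 0.4, -0.1]
opening: -0.0003
grip_force: 0.0
```

```bash
python3 - <<'E'
from h import *
go([.4886-.011*.992,.2492-.011*.125,.032],187.2)
im,d=grab("scene"); cv2.imwrite("pics/s1.png",cv2.cvtColor(cv2.resize(im[100:250,170:370],None,fx=4,fy=4,interpolation=2),4))
E
```

```text
t 3.6 xang -172.78 tilt [-0.0064 -0.0023] pos [0.3625 0.2356 0.0293] q [ 0.4  -0.19  2.21  0.    1.14 -1.29] F [-0.99  0.42 -0.07] open -0.0003
 turn units 0.001 shift units [-5.788 -0.114 -0.175]
```

View pics/s1.png

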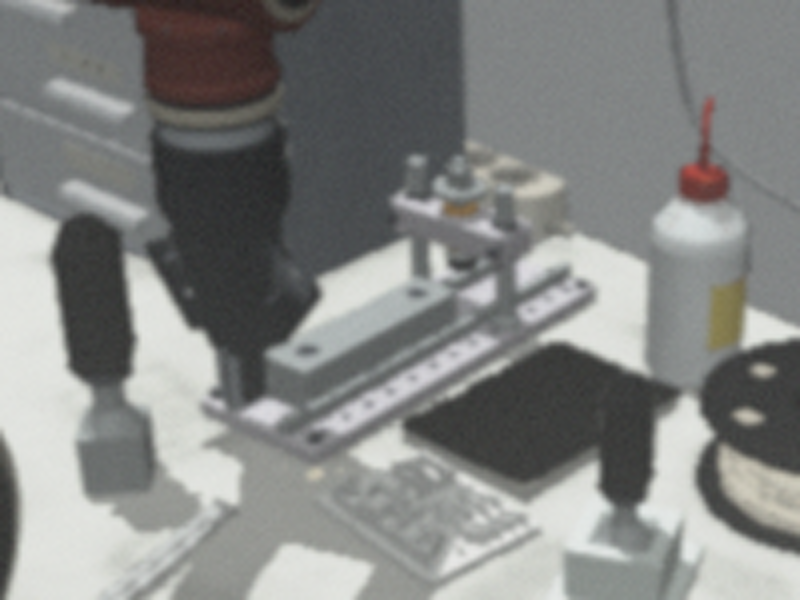

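The fingers are behind the block's near end and clear of the big key. Pushing now.

Call:
{"op": "jog_arm", "data": {"plan": [[-0.3,0,-0.1,0,0,0,-1],[-0.4,0,0,0,0,0,-1],[-0.4,-0.05,0,0,0,0,-1],[-0.4,-0.05,0,0,0,0,-1],[-0.4,0,0,0,0,0,-1],[-0.4,0,0,0,0,0,-1],[-0.4,0,0,0,0,0,-1],[-0.4,0,0,0,0,0,-1]]}}

```text
t: 4.45
tool_pos: [0.427, 0.2421, 0.0347]
tool_rot: [0.196, -3.132, -0.001]
contact_force: [-7.2, -0.5, 6.4]
opening: 0.0
grip_force: 3.6
```

Call:
{"op": "jog_arm", "data": {"plan": [[-0.4,0,0,0,0,0,-1],[-0.4,0,0,0,0,0,-1],[-0.4,0,0,0,0,0,-1],[-0.4,0,0,0,0,0,-1],[-0.3,0,0,0,0,0,-1],[-0.2,0,0,0,0,0,-1],[0,0,0,0,0,0,-1]]}}

```text
t: 5.15
tool_pos: [0.4695, 0.2474, 0.0346]
tool_rot: [0.196, -3.135, -0.001]
contact_force: [-3.0, 0.5, 1.7]
opening: 0.0001
grip_force: 1.5
```

```bash
cat > blk.py <<'E'
from h import *
im,d=grab("top"); C=cloud("top",d)
m=(C[...,2]>.036)&(C[...,2]<.048)&(C[...,0]>.37)&(C[...,0]<.7)&(C[...,1]>.2)&(C[...,1]<.3)
p=C[m][:,:2]; s=p@[.9921,.1253]; t=p@[-.1253,.9921]
S=np.array([.558,.2585])@[.9921,.1253]
print("block s range rel. screw",np.percentile(s-S,[1,99]).round(4),len(p))
E
python3 - <<'E'
from h import *
go([.4886-.011*.992,.2492-.011*.125,.032],187.2)
import blk
im,d=grab("scene"); C=cloud("scene",d)
m=(C[...,2]>.036)&(C[...,2]<.048)&(C[...,0]>.37)&(C[...,0]<.7)&(C[...,1]>.2)&(C[...,1]<.3)
s=C[m][:,:2]@[.9921,.1253]-blk.S; print(np.percentile(s,[0,1,99,100]).round(4))
E
```

```text
t 5.15 xang -172.84 tilt [-0.001   0.0007] pos [0.4695 0.2474 0.0346] q [ 0.34  0.04  1.98  0.    1.12 -1.35] F [-2.95  0.53  1.66] open 0.0001
 turn units -0.001 shift units [-0.41  -0.032  0.128]
block s range rel. screw [-0.0609  0.0608] 241
[-0.1018 -0.1006  0.0513  0.0596]
```

Call:
{"op": "jog_arm", "data": {"plan": [[-0.2,0,0,0,0,0,-1],[-0.2,0,0,0,0,0,-1],[0,0,0,0,0,0,-1],[0,0,0,0,0,0,-1]]}}

```text
t: 5.65
tool_pos: [0.4771, 0.2481, 0.0343]
tool_rot: [-0.197, 3.135, 0.0]
contact_force: [-2.1, 1.0, 0.0]
opening: 0.0002
grip_force: 1.0
```

```bash
python3 - <<'E'
from h import *
go([.4886-.011*.992,.2492-.011*.125,.032],187.2)
import blk
C=cloud("top",np.load("top0.npz")["d"])
m=(C[...,2]>.036)&(C[...,2]<.048)&(C[...,0]>.37)&(C[...,0]<.53)&(C[...,1]>.2)&(C[...,1]<.3)
s=C[m][:,:2]@[.9921,.1253]-blk.S; print("initial",np.percentile(s,[1,99]).round(4))
E
```

```text
t 5.65 xang -172.81 tilt [0.0005 0.0002] pos [0.4771 0.2481 0.0343] q [ 0.34  0.06  1.96 -0.    1.12 -1.36] F [-2.11  1.02  0.01] open 0.0002
 turn units -0.0 shift units [-0.025 -0.019  0.117]
block s range rel. screw [-0.052   0.0687] 267
initial [-0.1629 -0.0298]
```

Call:
{"op": "jog_arm", "data": {"plan": [[0.5,0,0,0,0,0,-1],[0.5,0,-1,0,0,0,-1],[0,0,-1,0,0,0,-1],[0,0,-1,0,0,0,-1],[0,0,-1,0,0,0,-1],[0,0,-1,0,0,0,-1],[0,0,-1,0,0,0,-1],[0,0,-1,0,0,0,-1]]}}

```text
t: 6.5
tool_pos: [0.4569, 0.2453, 0.1752]
tool_rot: [-0.197, 3.134, -0.001]
contact_force: [0.3, 1.1, -1.2]
opening: 0.0004
grip_force: 0.0
```

Call:
{"op": "jog_arm", "data": {"plan": [[0,0,-1,0,0,0,-1],[0,0,-1,0,0,-0.155,0],[0,0,0,0,0,-0.155,1],[0,0,0,0,0,-0.152,1],[0,0,0,0,0,0,1]]}}

```text
t: 7.0
tool_pos: [0.457, 0.2454, 0.2145]
tool_rot: [-0.759, 3.047, -0.001]
contact_force: [0.0, 0.0, -0.4]
opening: 0.0577
grip_force: 0.0
```

```bash
python3 - <<'E'
from h import *
import blk
go([.420,-.0238,.22],208)
im,d=grab("top","pics/top2.png"); np.savez("top2.npz",im=im,d=d)
C=cloud("top",d)
for n,C in(("top",C),("scene",cloud("scene",np.load("scene0.npz")["d"]))):
  p=C[(C[...,2]>.07)&(C[...,2]<.14)&(abs(C[...,0]-.42)<.03)&(abs(C[...,1]+.024)<.03)]
  # fit 26mm square: min/max along axes
  for a in(26,28,30):
    e=np.radians(a); u=p[:,:2]@[np.cos(e),np.sin(e)]; v=p[:,:2]@[-np.sin(e),np.cos(e)]
    print(n,a,np.percentile(u,[2,98]).round(4),np.percentile(v,[2,98]).round(4),p[:,2].max().round(4),np.median(p[p[:,2]>.12][:,2]).round(4))
m=np.array([.558,.2585])
print("centers",np.cos(np.radians(28))*.42-np.sin(np.radians(28))*.0238,)
C=cloud("top",d); p=C[(C[...,2]>.09)&(C[...,2]<.14)&(abs(C[...,0]-.558)<.03)&(abs(C[...,1]-.2585)<.026)]
print("collar",len(p),np.median(p,0).round(4),np.percentile(p,[2,98],axis=0).round(4))
E
```

```text
block s range rel. screw [-0.0702  0.0687] 345
t 7.05 xang -152.16 tilt [ 0.0009 -0.0002] pos [0.4569 0.2454 0.2143] q [ 0.35 -0.19  1.88 -0.    1.46 -1.71] F [ 0.53 -0.04 -0.52] open 0.0654
 turn units -0.003 shift units [  7.948 -11.019  -0.285]
top 26 [0.355  0.3806] [-0.2171 -0.1918] 0.1315 0.1264
top 28 [0.348  0.3729] [-0.2301 -0.2046] 0.1315 0.1264
top 30 [0.3403 0.365 ] [-0.2423 -0.2169] 0.1315 0.1264
scene 26 [0.3525 0.3737] [-0.2191 -0.195 ] 0.1303 0.1247
scene 28 [0.3452 0.3663] [-0.2317 -0.2073] 0.1303 0.1247
scene 30 [0.3373 0.3584] [-0.2441 -0.2194] 0.1303 0.1247
centers 0.3596645658064451
collar 185 [0.5572 0.2573 0.1042] [[0.543  0.2432 0.1002]
 [0.575  0.276  0.1228]]
```

Call:
{"op": "jog_arm", "data": {"plan": [[0.66,-0.92,0,0,0,0,1],[0.66,-0.92,0,0,0,0,1],[0.66,-0.92,0,0,0,0,1],[0.66,-0.92,0,0,0,0,1],[0.66,-0.92,0,0,0,0,1],[0.66,-0.92,0,0,0,0,1],[0.66,-0.92,0,0,0,0,1],[0.66,-0.92,0,0,0,0,1]]}}

```text
t: 7.9
tool_pos: [0.4325, 0.0652, 0.2141]
tool_rot: [-0.756, 3.049, -0.001]
contact_force: [-0.2, -0.1, -0.0]
opening: 0.0855
grip_force: 0.0
```

Call:
{"op": "jog_arm", "data": {"plan": [[0.66,-0.92,0,0,0,0,1],[0.66,-0.92,0,0,0,0,1],[0.66,-0.92,0,0,0,0,1],[0.66,-0.92,0,0,0,0,1],[0,0,0,0,0,0,1],[0,0,0,0,0,0,1]]}}

```text
t: 8.5
tool_pos: [0.4207, -0.0237, 0.2142]
tool_rot: [-0.756, 3.049, 0.0]
contact_force: [-0.2, 0.4, 0.0]
opening: 0.085
grip_force: 0.0
```

```bash
python3 - <<'E'
from h import *
go([.4205,-.0235,.074],208)
E
```

```text
t 8.5 xang -152.15 tilt [0.0001 0.0003] pos [ 0.4207 -0.0237  0.2142] q [-0.23 -0.46  2.08  0.    1.52 -2.29] F [-0.21  0.44  0.01] open 0.085
 turn units -0.003 shift units [0.008 0.011 7.008]
```

Call:
{"op": "jog_arm", "data": {"plan": [[0,0,1,0,0,0,1],[0,0,1,0,0,0,1],[0,0,1,0,0,0,1],[0,0,1,0,0,0,1],[0,0,1,0,0,0,1],[0,0,1,0,0,0,1],[0,0,1,0,0,0,1],[0,0,0,0,0,0,1]]}}

```text
t: 9.3
tool_pos: [0.4184, -0.0221, 0.0712]
tool_rot: [0.759, -3.043, -0.005]
contact_force: [0.2, 0.4, -0.1]
opening: 0.0854
grip_force: 0.0
```

Call:
{"op": "jog_arm", "data": {"plan": [[0,0,0,0,0,0,-1],[0,0,0,0,0,0,-1],[0,0,0,0,0,0,-1],[0,0,0,0,0,0,-1],[0,0,0,0,0,0,-1],[0,0,0,0,0,0,-1]], "grip_force": 50}}

```text
t: 9.9
tool_pos: [0.4215, -0.0237, 0.0754]
tool_rot: [-0.759, 3.047, -0.0]
contact_force: [0.1, 1.9, 5.0]
opening: 0.0256
grip_force: 49.4
```

```bash
python3 - <<'E'
from h import *
go([.4205,-.0235,.074],208); print(ctrl.get_obs()["wrist_torque"],ctrl.get_obs()["grip_force"])
E
```

```text
t 9.9 xang -152.03 tilt [0.0015 0.0003] pos [ 0.4215 -0.0237  0.0754] q [-0.23 -0.31  2.21  0.    1.24 -2.29] F [0.12 1.9  5.  ] open 0.0256
 turn units -0.001 shift units [0.04 0.03 0.07]
[0.34924668 0.26743345 0.02256103] 49.440463185310364
```

Call:
{"op": "jog_arm", "data": {"plan": [[0,0,-0.5,0,0,0,-1],[0,0,-1,0,0,0,-1],[0,0,-1,0,0,0,-1],[0,0,-1,0,0,0,-1],[0,0,-1,0,0,0,-1],[0,0,-1,0,0,0,-1],[0,0,-1,0,0,0,-1],[0,0,-1,0,0,0,-1]]}}

```text
t: 10.7
tool_pos: [0.4202, -0.0238, 0.2248]
tool_rot: [0.759, -3.047, 0.0]
contact_force: [-0.2, -0.0, -2.8]
opening: 0.0255
grip_force: 50.0
```

Call:
{"op": "jog_arm", "data": {"plan": [[0,0,-0.8,0,0,0.155,-1],[0,0,0,0,0,0.155,-1],[0,0,0,0,0,0.152,-1],[0,0,0,0,0,0,-1],[0,0,0,0,0,0,-1]]}}

```text
t: 11.2
tool_pos: [0.4204, -0.0237, 0.2399]
tool_rot: [0.201, -3.134, 0.0]
contact_force: [0.6, 0.8, -0.5]
opening: 0.0257
grip_force: 50.0
```

```bash
python3 - <<'E'
from h import *
print("bottle",atz("top",296,128,.12).round(3),atz("top",296,128,.17).round(3))
go([.558,.2580,.235],187.2); print(ctrl.get_obs()["wrist_torque"],ctrl.get_obs()["grip_force"])
# screw refinement: fit circle/edges with both views, undisturbed initial pictures
a=np.load("top2.npz")["im"]; cv2.imwrite("pics/c3.png",cv2.cvtColor(cv2.resize(a[135:180,200:270],None,fx=9,fy=9,interpolation=2),4))
s=np.load("scene0.npz")["im"]; cv2.imwrite("pics/c3s.png",cv2.cvtColor(cv2.resize(s[133:185,255:320],None,fx=9,fy=9,interpolation=2),4))
t=cv2.imread("pics/c3.png");u=cv2.imread("pics/c3s.png")
h=max(t.shape[0],u.shape[0]); w=max(t.shape[1],u.shape[1])
print(t.shape,u.shape)
c=np.zeros((600,800,3),np.uint8)
t=cv2.resize(a[135:180,205:270],None,fx=6,fy=6,interpolation=2);u=cv2.resize(s[133:185,255:320],None,fx=6,fy=6,interpolation=2)
c[:t.shape[0],:t.shape[1]]=t[...,::-1];c[:u.shape[0],400:400+u.shape[1]]=u[...,::-1]
cv2.imwrite("pics/c4.png",c[:320])
E
```

```text
bottle [0.613 0.106 0.12 ] [0.599 0.102 0.17 ]
t 11.2 xang -172.67 tilt [-0.0009 -0.0001] pos [ 0.4204 -0.0237  0.2399] q [-0.23 -0.47  2.05 -0.    1.57 -1.93] F [ 0.62  0.81 -0.52] open 0.0257
 turn units 0.003 shift units [-8.59  13.113  0.239]
[-0.0302167   0.02902785  0.08730315] 49.98654663562775
(405, 630, 3) (468, 585, 3)
```

View pics/c4.png

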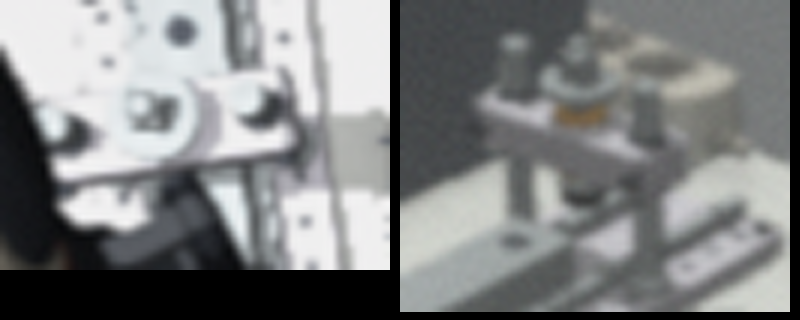

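```bash
python3 - <<'E'
from h import *
a=ray("top",230.4,153.9);b=ray("scene",284.6,146.75)
def tri(a,b):
    (o1,d1),(o2,d2)=a,b; A=np.stack([d1,-d2],1); k=np.linalg.lstsq(A,o2-o1,rcond=None)[0]; p,q=o1+k[0]*d1,o2+k[1]*d2; return (p+q)/2,np.linalg.norm(p-q)
print(tri(a,b)); print(atz("top",230.4,153.9,.104),atz("scene",284.6,146.75,.104))
print("spindle scene",atz("scene",(577-400+.5)/6-.5+255,(38.5)/6-.5+133,.123))
# key position check both cameras for calibration bias: held key TCP known
for n in("top","scene"):
    im,d=grab(n); C=cloud(n,d); t=ctrl.get_obs()["tool_pos"]
    p=C[(C[...,2]>.17)&(C[...,2]<.215)&(abs(C[...,0]-t[0])<.025)&(abs(C[...,1]-t[1])<.03)]
    print(n,"key socket",len(p),len(p) and np.percentile(p,[5,50,95],axis=0).round(4).tolist())
E
```

```text
(array([0.55950996, 0.25962141, 0.10025862]), np.float64(0.00023273994620752255))
[0.55883434 0.25856061 0.104     ] [0.55375006 0.25322563 0.104     ]
spindle scene [0.55800917 0.25926078 0.123     ]
top key socket 0 0
scene key socket 377 [[0.4041, -0.0392, 0.1728], [0.41, -0.0321, 0.1914], [0.4315, -0.0146, 0.2093]]
```

Call:
{"op": "jog_arm", "data": {"plan": [[-0.616,0.939,0,0,0,0,-1],[-0.616,0.939,0,0,0,0,-1],[-0.616,0.939,0,0,0,0,-1],[-0.616,0.939,0,0,0,0,-1],[-0.616,0.939,0,0,0,0,-1],[-0.616,0.939,0,0,0,0,-1],[-0.616,0.939,0,0,0,0,-1],[-0.616,0.939,0,0,0,0,-1]]}}

```text
t: 12.1
tool_pos: [0.5, 0.1386, 0.24]
tool_rot: [0.199, -3.135, 0.0]
contact_force: [0.4, 0.2, -1.1]
opening: 0.0259
grip_force: 49.9
```

Call:
{"op": "jog_arm", "data": {"plan": [[-0.616,0.939,0,0,0,0,-1],[-0.616,0.939,0,0,0,0,-1],[-0.616,0.939,0,0,0,0,-1],[-0.616,0.939,0,0,0,0,-1],[-0.616,0.939,0,0,0,0,-1],[-0.616,0.939,0,0,0,0,-1],[0,0,0,0,0,0,-1],[0,0,0,0,0,0,-1]]}}

```text
t: 12.9
tool_pos: [0.5588, 0.2588, 0.2397]
tool_rot: [0.199, -3.134, 0.001]
contact_force: [-0.5, 0.6, -2.1]
opening: 0.0257
grip_force: 50.1
```

```bash
python3 - <<'E'
from h import *
go([.5587,.2588,.198],187.2)
im,d=grab("scene"); b=grab("top")[0]
c=np.zeros((480,800,3),np.uint8)
t=cv2.resize(b[120:200,200:265],None,fx=6,fy=6,interpolation=2);u=cv2.resize(im[90:170,245:310],None,fx=6,fy=6,interpolation=2)
c[:t.shape[0],:t.shape[1]]=t[...,::-1];c[:u.shape[0],400:400+u.shape[1]]=u[...,::-1]
cv2.imwrite("pics/c5.png",c)
E
```

```text
t 12.9 xang -172.73 tilt [-0.0013 -0.0009] pos [0.5588 0.2588 0.2397] q [ 0.31  0.03  1.63 -0.    1.49 -1.38] F [-0.47  0.63 -2.12] open 0.0257
 turn units 0.002 shift units [1.000e-03 4.000e-03 2.083e+00]
```

View pics/c5.png

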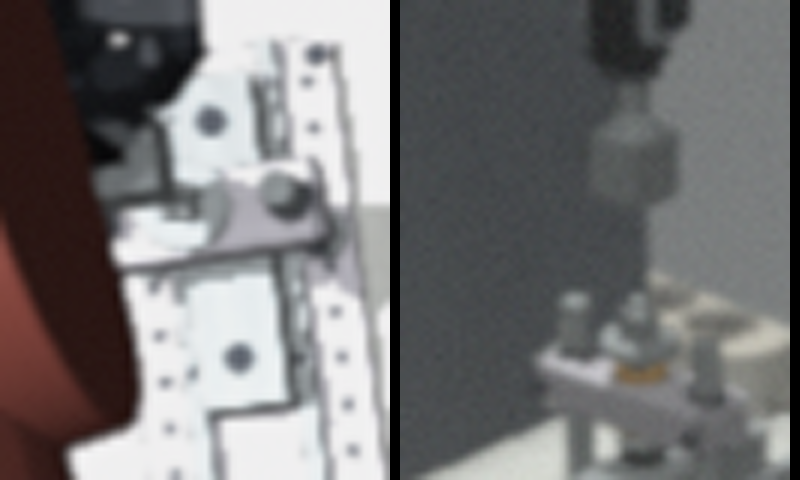

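Key socket (633,165) hangs above the spindle (637,310). Lowering it onto the spindle.

Call:
{"op": "jog_arm", "data": {"plan": [[0,0,0.7,0,0,0,-1],[0,0,0.7,0,0,0,-1],[0,0,0.7,0,0,0,-1],[0,0,0.2,0,0,0,-1],[0,0,0.2,0,0,0,-1],[0,0,0,0,0,0,-1]]}}

```text
t: 13.6
tool_pos: [0.5587, 0.2587, 0.1896]
tool_rot: [0.197, -3.134, 0.0]
contact_force: [-0.9, -0.0, -1.8]
opening: 0.0257
grip_force: 50.2
```

Call:
{"op": "jog_arm", "data": {"plan": [[0,0,0.1,0,0,0,-1],[0,0,0.1,0,0,0,-1],[0,0,0.1,0,0,0,-1],[0,0,0,0,0,0,-1]]}}

```text
t: 14.0
tool_pos: [0.5594, 0.259, 0.1845]
tool_rot: [-0.197, 3.134, 0.001]
contact_force: [0.5, 0.9, -3.0]
opening: 0.0254
grip_force: 50.2
```

Call:
{"op": "jog_arm", "data": {"plan": [[0,0,0.1,0,0,0,-1],[0,0,0.1,0,0,0,-1],[0,0,0.1,0,0,0,-1],[0,0,0.05,0,0,0,-1],[0,0,0,0,0,0,-1],[0,0,0,0,0,0,-1]]}}

```text
t: 14.6
tool_pos: [0.5593, 0.2589, 0.1774]
tool_rot: [-0.197, 3.135, 0.0]
contact_force: [3.6, 0.5, -1.3]
opening: 0.0255
grip_force: 50.2
```

Call:
{"op": "jog_arm", "data": {"plan": [[0,0,0.05,0,0,0,-1],[0,0,0,0,0,0,-1],[0,0,0,0,0,0,-1]]}}

```text
t: 14.9
tool_pos: [0.5592, 0.2589, 0.1766]
tool_rot: [-0.197, 3.135, 0.0]
contact_force: [2.3, 0.9, 0.1]
opening: 0.0251
grip_force: 50.3
```

Call:
{"op": "jog_arm", "data": {"plan": [[0,0,0.05,0,0,0,-1],[0,0,0,0,0,0,-1],[0,0,0,0,0,0,-1]]}}

```text
t: 15.2
tool_pos: [0.5592, 0.2589, 0.1755]
tool_rot: [-0.197, 3.135, 0.0]
contact_force: [3.1, 1.8, 0.4]
opening: 0.0256
grip_force: 50.3
```

Call:
{"op": "jog_arm", "data": {"plan": [[-0.03,0,0.04,0,0,0,-1],[0,0,0,0,0,0,-1],[0,0,0,0,0,0,-1]]}}

```text
t: 15.5
tool_pos: [0.5595, 0.2588, 0.1743]
tool_rot: [0.197, -3.135, 0.0]
contact_force: [2.2, 0.7, -0.1]
opening: 0.0255
grip_force: 50.3
```

Call:
{"op": "jog_arm", "data": {"plan": [[0,0,0.04,0,0,0,-1],[0,0,0,0,0,0,-1],[0,0,0,0,0,0,-1]]}}

```text
t: 15.8
tool_pos: [0.5595, 0.2588, 0.1735]
tool_rot: [0.197, -3.135, 0.0]
contact_force: [2.2, 1.3, -0.9]
opening: 0.0256
grip_force: 50.3
```

Call:
{"op": "jog_arm", "data": {"plan": [[0,0,0.04,0,0,0,-1],[0,0,0,0,0,0,-1],[0,0,0,0,0,0,-1]]}}

```text
t: 16.1
tool_pos: [0.5596, 0.2588, 0.173]
tool_rot: [-0.197, 3.135, -0.0]
contact_force: [1.2, 1.2, 0.6]
opening: 0.0255
grip_force: 50.4
```

Call:
{"op": "jog_arm", "data": {"plan": [[0,0,0.04,0,0,0,-1],[0,0,0,0,0,0,-1],[0,0,0,0,0,0,-1]]}}

```text
t: 16.4
tool_pos: [0.5599, 0.2589, 0.1729]
tool_rot: [-0.197, 3.135, 0.0]
contact_force: [1.4, 0.8, 4.8]
opening: 0.0254
grip_force: 51.1
```

Call:
{"op": "jog_arm", "data": {"plan": [[-0.02,0,-0.01,0,0,0.19,-1],[0,0,0.012,0,0,0.19,-1],[0,0,0.014,0,0,0.19,-1],[0,0,0.014,0,0,0.19,-1],[0,0,0.014,0,0,0.19,-1],[0,0,0.014,0,0,0.19,-1],[0,0,0.014,0,0,0.19,-1]]}}

```text
t: 17.1
tool_pos: [0.5597, 0.2585, 0.1715]
tool_rot: [-1.402, -2.811, 0.002]
contact_force: [-2.3, -0.4, 7.2]
opening: 0.0255
grip_force: 51.3
```

```bash
python3 - <<'E'
from h import *
go([.5598,.2588,.17]); print(ctrl.get_obs()["wrist_torque"])
E
```

```text
t 17.1 xang 127.0 tilt [-0.001  -0.0011] pos [0.5597 0.2585 0.1715] q [ 0.31  0.08  1.69 -0.    1.38 -0.33] F [-2.27 -0.38  7.2 ] open 0.0255
 turn units 0.0 shift units [0.008 0.012 0.074]
[-0.17896993  0.38008783  0.05507101]
```

Call:
{"op": "jog_arm", "data": {"plan": [[0,0,0.012,0,0,0.19,-1],[0,0,0.013,0,0,0.19,-1],[0,0,0.014,0,0,0.19,-1],[0,0,0.014,0,0,0.19,-1],[0,0,0.014,0,0,0.19,-1],[0,0,0.014,0,0,0.19,-1],[0,0,0.014,0,0,0.19,-1],[0,0,0,0,0,0,-1]]}}

```text
t: 17.9
tool_pos: [0.5591, 0.2591, 0.1695]
tool_rot: [-2.613, -1.741, 0.003]
contact_force: [-2.4, 0.5, 7.4]
opening: 0.0256
grip_force: 51.3
```

```bash
python3 - <<'E'
from h import *
go([.5598,.2588,.17]); print(ctrl.get_obs()["wrist_torque"])
E
```

```text
t 17.9 xang 67.36 tilt [-0.0023  0.0003] pos [0.5591 0.2591 0.1695] q [0.31 0.08 1.69 0.   1.37 0.71] F [-2.42  0.46  7.45] open 0.0256
 turn units 0.0 shift units [-0.002  0.036 -0.023]
[ 0.23171547  0.65575501 -0.00175044]
```

Call:
{"op": "jog_arm", "data": {"plan": [[0,0,0,0,0,0,0.2],[0,0,0,0,0,0,1],[0,0,0,0,0,0,1],[0,0,0,0,0,0,1],[0,0,-0.5,0,0,0,1],[0,0,-1,0,0,0,1],[0,0,-1,0,0,0,1],[0,0,-1,0,0,0,1]]}}

```text
t: 18.7
tool_pos: [0.56, 0.2589, 0.2402]
tool_rot: [2.612, 1.745, 0.001]
contact_force: [0.7, 0.0, 0.5]
opening: 0.0852
grip_force: 0.0
```

Call:
{"op": "jog_arm", "data": {"plan": [[0,0,-0.2,0,0,0.19,1],[0,0,0,0,0,0.19,-1],[0,0,0,0,0,0.19,-1],[0,0,0,0,0,0.19,-1],[0,0,0,0,0,0.19,-1],[0,0,0,0,0,0.19,-1],[0,0,0,0,0,0.19,-1],[0,0,0,0,0,0,-1]]}}

```text
t: 19.5
tool_pos: [0.5601, 0.2589, 0.2435]
tool_rot: [-3.134, -0.21, -0.001]
contact_force: [-0.3, -0.1, -0.3]
opening: -0.0001
grip_force: 0.0
```

```bash
python3 - <<'E'
from h import *
go([.4620,.2466,.034],7.2)
im,d=grab("scene"); 
cv2.imwrite("pics/s6.png",cv2.resize(im[90:190,230:330],None,fx=5,fy=5,interpolation=2)[...,::-1])
E
```

```text
t 19.5 xang 7.66 tilt [0.0007 0.0002] pos [0.5601 0.2589 0.2435] q [ 0.31  0.03  1.62 -0.    1.49  1.75] F [-0.29 -0.12 -0.35] open -0.0001
 turn units 0.01 shift units [-4.9530e+00 -4.0000e-03  1.0474e+01]
```

View pics/s6.png

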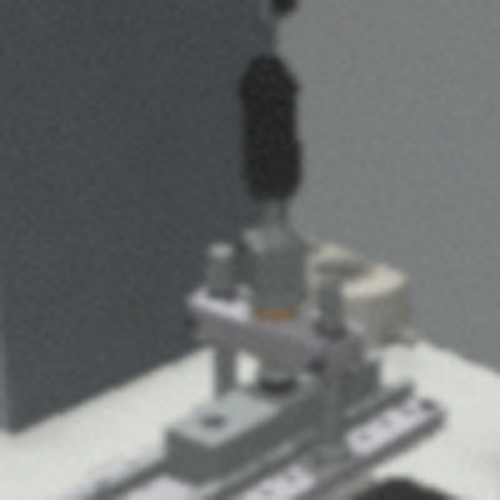

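The key stands upright on the screw at (270,130) in the crop, with the foot close to the block. Now for the nudge test.

Call:
{"op": "jog_arm", "data": {"plan": [[-0.99,0,0,0,0,0.01,-1],[-0.99,0,0,0,0,0,-1],[-0.99,0,0,0,0,0,-1],[-0.99,0,0,0,0,0,-1],[-0.99,0,0,0,0,0,-1],[0,0,1,0,0,0,-1],[0,0,1,0,0,0,-1],[0,0,1,0,0,0,-1]]}}

```text
t: 20.35
tool_pos: [0.4619, 0.2465, 0.1829]
tool_rot: [-3.135, -0.203, -0.002]
contact_force: [-0.7, 0.9, -1.1]
opening: -0.0001
grip_force: 0.0
```

Call:
{"op": "jog_arm", "data": {"plan": [[0,0,1,0,0,0,-1],[0,0,1,0,0,0,-1],[0,0,1,0,0,0,-1],[0,0,1,0,0,0,-1],[0,0,1,0,0,0,-1],[0,0,1,0,0,0,-1],[0,0,0.5,0,0,0,-1],[0,0,0,0,0,0,-1]]}}

```text
t: 21.15
tool_pos: [0.4607, 0.2459, 0.0514]
tool_rot: [3.134, 0.199, -0.005]
contact_force: [-1.1, -0.0, -0.0]
opening: 0.0002
grip_force: 0.0
```

Call:
{"op": "jog_arm", "data": {"plan": [[0.2,0,0,0,0,0,-1],[0.2,0,0,0,0,0,-1],[0.1,0,0,0,0,0,-1],[0.05,0,0,0,0,0,-1],[0.05,0,0,0,0,0,-1]]}}

```text
t: 21.65
tool_pos: [0.4741, 0.248, 0.0532]
tool_rot: [-3.135, -0.197, -0.001]
contact_force: [-0.4, 0.9, -0.3]
opening: 0.0001
grip_force: 0.0
```

Call:
{"op": "jog_arm", "data": {"plan": [[-0.3,0,0,0,0,0,-1],[0,0,0.5,0,0,0,-1],[0,0,0.45,0,0,0,-1],[0,0,0,0,0,0,-1],[0,0,0,0,0,0,-1],[0,0,0,0,0,0,-1]]}}

```text
t: 22.25
tool_pos: [0.4679, 0.2471, 0.0338]
tool_rot: [-3.135, -0.197, -0.0]
contact_force: [0.4, -0.7, -0.8]
opening: -0.0001
grip_force: 0.0
```

Call:
{"op": "jog_arm", "data": {"plan": [[0.2,0,0,0,0,0,-1],[0.05,0,0,0,0,0,-1],[0.05,0,0,0,0,0,-1],[0.05,0,0,0,0,0,-1]]}}

```text
t: 22.65
tool_pos: [0.4749, 0.248, 0.0339]
tool_rot: [-3.135, -0.197, -0.0]
contact_force: [0.9, -0.5, -1.4]
opening: -0.0001
grip_force: 0.0
```

Call:
{"op": "jog_arm", "data": {"plan": [[0.05,0,0,0,0,0,-1],[0.05,0,0,0,0,0,-1]]}}

```text
t: 22.85
tool_pos: [0.4768, 0.2482, 0.0338]
tool_rot: [3.135, 0.197, -0.0]
contact_force: [0.1, 0.3, -0.3]
opening: -0.0001
grip_force: 0.0
```

Call:
{"op": "jog_arm", "data": {"plan": [[0.05,0,0,0,0,0,-1],[0.05,0,0,0,0,0,-1]]}}

```text
t: 23.05
tool_pos: [0.4772, 0.2483, 0.0336]
tool_rot: [3.135, 0.197, -0.007]
contact_force: [-8.5, -0.8, 7.3]
opening: 0.0003
grip_force: 4.3
```

Call:
{"op": "jog_arm", "data": {"plan": [[0.03,0,-0.03,0,0,0,-1],[0.03,0,-0.03,0,0,0,-1]]}}

```text
t: 23.25
tool_pos: [0.4774, 0.2483, 0.0338]
tool_rot: [3.135, 0.197, -0.009]
contact_force: [-5.2, 0.8, -0.8]
opening: 0.0003
grip_force: 2.5
```

Call:
{"op": "jog_arm", "data": {"plan": [[0.03,0,0,0,0,0,-1],[0.03,0,0,0,0,0,-1]]}}

```text
t: 23.45
tool_pos: [0.4783, 0.2484, 0.0337]
tool_rot: [3.134, 0.197, -0.011]
contact_force: [-7.1, -0.6, 2.8]
opening: 0.0001
grip_force: 3.6
```

Call:
{"op": "jog_arm", "data": {"plan": [[0.03,0,0,0,0,0,-1],[0.03,0,0,0,0,0,-1]]}}

```text
t: 23.65
tool_pos: [0.4795, 0.2486, 0.0337]
tool_rot: [3.134, 0.197, -0.011]
contact_force: [-6.9, 0.1, 2.6]
opening: -0.0002
grip_force: 3.6
```

Call:
{"op": "jog_arm", "data": {"plan": [[-0.6,0,0,0,0,0,-1],[0,0,-1,0,0,0,-1],[0,0,-1,0,0,0,-1],[0,0,-1,0,0,0,-1],[0,0,-1,0,0,0,-1],[0,0,-1,0,0,0,-1],[0,0,-1,0,0,0,-1],[0,0,-1,0,0,0,-1]]}}

```text
t: 24.45
tool_pos: [0.4701, 0.2474, 0.1759]
tool_rot: [-3.135, -0.197, -0.002]
contact_force: [1.1, -0.6, -0.1]
opening: 0.0
grip_force: 0.0
```

Call:
{"op": "jog_arm", "data": {"plan": [[0,0,-1,0,0,0,-1],[0,0,-1,0,0,0,-1],[0,0,-1,0,0,0,-1],[0,0,-0.4,0,0,0,-1],[0.93,0,0,0,0,0,-1],[0.93,0,0,0,0,0,-1],[0.93,0,0,0,0,0,-1],[0.93,0,0,0,0,0,-1]]}}

```text
t: 25.25
tool_pos: [0.5444, 0.2567, 0.2421]
tool_rot: [3.135, 0.197, -0.001]
contact_force: [-0.8, 0.2, -0.3]
opening: -0.0001
grip_force: 0.0
```

Call:
{"op": "jog_arm", "data": {"plan": [[0.93,0,0,0,0,-0.19,1],[0,0,0,0,0,-0.19,1],[0,0,0,0,0,-0.19,1],[0,0,0,0,0,-0.19,1],[0,0,0,0,0,-0.19,1],[0,0,0,0,0,-0.19,1],[0,0,0,0,0,-0.19,1],[0,0,0,0,0,0,1]]}}

```text
t: 26.05
tool_pos: [0.5622, 0.259, 0.2421]
tool_rot: [-2.619, -1.735, 0.001]
contact_force: [-0.6, -0.2, 0.3]
opening: 0.0855
grip_force: 0.0
```

```bash
python3 - <<'E'
from h import *
go([.5596,.2589,.170],67.36)
im,d=grab("scene"); C=cloud("scene",d)
p=C[(C[...,2]>.13)&(C[...,2]<.22)&(abs(C[...,0]-.56)<.04)&(abs(C[...,1]-.259)<.04)]
print(np.percentile(p,[5,50,95],axis=0).round(4).tolist())
h=p[p[:,2]>.175][:,:2]; r=cv2.minAreaRect((h*1000).astype(np.float32)); print(r)
E
```

```text
t 26.05 xang 67.03 tilt [-0.0007 -0.0003] pos [0.5622 0.259  0.2421] q [ 0.31  0.03  1.62 -0.    1.49  0.71] F [-0.57 -0.17  0.28] open 0.0855
 turn units -0.007 shift units [-0.051 -0.116  3.605]
[[0.5442, 0.2434, 0.1336], [0.5523, 0.2497, 0.1809], [0.5645, 0.2642, 0.2163]]
((557.7130737304688, 254.6735382080078), (25.503623962402344, 27.44165802001953), 65.21504211425781)
```

Key yaw is about 65–67°, as left. Lower, re-grip, then turn 0.22 rad more.

Call:
{"op": "jog_arm", "data": {"plan": [[-0.05,-0.12,0,0,0,-0.007,1],[0,0,1,0,0,0,1],[0,0,1,0,0,0,1],[0,0,1,0,0,0,1],[0,0,0.5,0,0,0,1],[0,0,0,0,0,0,1],[0,0,0,0,0,0,-1],[0,0,0,0,0,0,-1]], "grip_force": 40}}

```text
t: 26.9
tool_pos: [0.5608, 0.2594, 0.1746]
tool_rot: [2.614, 1.741, 0.004]
contact_force: [-0.6, 0.3, 0.6]
opening: 0.059
grip_force: 0.0
```

Call:
{"op": "jog_arm", "data": {"plan": [[0,0,0,0,0,0,-1],[0,0,0,0,0,0,-1],[0,0,0,0,0,0,-1],[0,0,0,0,0,0,-1]]}}

```text
t: 27.3
tool_pos: [0.5603, 0.2593, 0.1739]
tool_rot: [2.614, 1.742, 0.002]
contact_force: [-1.6, 0.4, 3.1]
opening: 0.0257
grip_force: 43.2
```

```bash
python3 - <<'E'
from h import *
go([.5596,.2589,.170],67.36);print(ctrl.get_obs()["wrist_torque"])
E
```

```text
t 27.3 xang 67.36 tilt [0.001  0.0006] pos [0.5603 0.2593 0.1739] q [0.31 0.08 1.69 0.   1.38 0.71] F [-1.62  0.43  3.1 ] open 0.0257
 turn units 0.0 shift units [-0.034 -0.023  0.194]
[ 0.03358271  0.17054233 -0.06137624]
```

Call:
{"op": "jog_arm", "data": {"plan": [[0,0,0.01,0,0,0.14,-1],[0,0,0.01,0,0,0.14,-1],[0,0,0,0,0,0,-1]]}}

```text
t: 27.6
tool_pos: [0.5604, 0.2593, 0.1736]
tool_rot: [2.789, 1.445, 0.002]
contact_force: [-0.8, 0.4, 5.3]
opening: 0.0256
grip_force: 43.3
```

```bash
python3 - <<'E'
from h import *
go([.5603,.2593,.174]);print(ctrl.get_obs()["wrist_torque"])
E
```

```text
t 27.6 xang 54.77 tilt [0.0014 0.0006] pos [0.5604 0.2593 0.1736] q [0.31 0.08 1.69 0.   1.38 0.93] F [-0.76  0.42  5.35] open 0.0256
 turn units 0.0 shift units [-0.005 -0.005 -0.019]
[ 0.03709119  0.17717868 -0.08326547]
```

Call:
{"op": "jog_arm", "data": {"plan": [[0,0,0,0,0,0,0.2],[0,0,0,0,0,0,1],[0,0,0,0,0,0,1],[0,0,0,0,0,0,1],[0,0,-0.5,0,0,0,1],[0,0,-1,0,0,0,1],[0,0,-1,0,0,0,1],[0,0,-1,0,0,0,1]]}}

```text
t: 28.4
tool_pos: [0.5601, 0.2591, 0.2441]
tool_rot: [2.789, 1.445, 0.001]
contact_force: [0.5, -1.0, 0.0]
opening: 0.0853
grip_force: 0.0
```

Call:
{"op": "jog_arm", "data": {"plan": [[0,0,0,0,0,0.176,1],[0,0,0,0,0,0.176,-1],[0,0,0,0,0,0.176,-1],[0,0,0,0,0,0.176,-1],[0,0,0,0,0,0.176,-1],[0,0,0,0,0,0.176,-1],[-0.9,0,0,0,0,0,-1],[-0.9,0,0,0,0,0,-1]]}}

```text
t: 29.2
tool_pos: [0.5242, 0.2544, 0.2433]
tool_rot: [-3.135, -0.198, -0.001]
contact_force: [-1.4, -0.4, 0.1]
opening: 0.0002
grip_force: 0.0
```

Call:
{"op": "jog_arm", "data": {"plan": [[-0.9,0,0,0,0,0,-1],[-0.9,0,0,0,0,0,-1],[-0.95,0,0,0,0,0,-1],[0,0,1,0,0,0,-1],[0,0,1,0,0,0,-1],[0,0,1,0,0,0,-1],[0,0,1,0,0,0,-1],[0,0,1,0,0,0,-1]]}}

```text
t: 30.0
tool_pos: [0.47, 0.2477, 0.1428]
tool_rot: [-3.135, -0.199, -0.002]
contact_force: [0.2, 0.8, 0.2]
opening: 0.0001
grip_force: 0.0
```

```bash
python3 - <<'E'
from h import *
go([.473,.2478,.034],7.2)
E
```

```text
t 30.0 xang 7.26 tilt [0.0012 0.0004] pos [0.47   0.2477 0.1428] q [ 0.34 -0.1   1.92 -0.    1.33  1.79] F [0.17 0.77 0.16] open 0.0001
 turn units 0.001 shift units [0.141 0.017 5.439]
```

Call:
{"op": "jog_arm", "data": {"plan": [[0,0,1,0,0,0,-1],[0,0,1,0,0,0,-1],[0,0,1,0,0,0,-1],[0,0,1,0,0,0,-1],[0,0,1,0,0,0,-1],[0,0,0.44,0,0,0,-1],[0,0,0,0,0,0,-1],[0.1,0,0,0,0,0,-1]]}}

```text
t: 30.8
tool_pos: [0.4723, 0.2481, 0.0347]
tool_rot: [-3.135, -0.199, -0.002]
contact_force: [-0.6, 0.9, -0.2]
opening: -0.0003
grip_force: 0.0
```

Call:
{"op": "jog_arm", "data": {"plan": [[0.2,0,0,0,0,0,-1],[0.1,0,0,0,0,0,-1],[0.05,0,0,0,0,0,-1],[0.03,0,-0.02,0,0,0,-1],[0.03,0,-0.02,0,0,0,-1]]}}

```text
t: 31.3
tool_pos: [0.4795, 0.2489, 0.0345]
tool_rot: [-3.135, -0.198, 0.001]
contact_force: [-1.2, -0.8, 0.3]
opening: -0.0003
grip_force: 0.8
```

Call:
{"op": "jog_arm", "data": {"plan": [[0.03,0,-0.02,0,0,0,-1],[0.03,0,-0.01,0,0,0,-1]]}}

```text
t: 31.5
tool_pos: [0.4796, 0.2489, 0.0346]
tool_rot: [3.135, 0.198, -0.006]
contact_force: [-5.2, 0.1, 1.9]
opening: -0.0002
grip_force: 2.9
```

Call:
{"op": "jog_arm", "data": {"plan": [[0.03,0,-0.01,0,0,0,-1],[0.03,0,0,0,0,0,-1]]}}

```text
t: 31.7
tool_pos: [0.4796, 0.2489, 0.0345]
tool_rot: [3.134, 0.198, -0.01]
contact_force: [-9.8, -0.9, 5.0]
opening: -0.0
grip_force: 5.0
```

Call:
{"op": "jog_arm", "data": {"plan": [[0.02,0,-0.03,0,0,0,-1],[0.02,0,-0.02,0,0,0,-1]]}}

```text
t: 31.9
tool_pos: [0.48, 0.249, 0.0347]
tool_rot: [3.135, 0.198, -0.011]
contact_force: [-6.9, 0.2, -1.1]
opening: -0.0001
grip_force: 3.3
```

Call:
{"op": "jog_arm", "data": {"plan": [[0.03,0,-0.01,0,0,0,-1],[0.03,0,-0.01,0,0,0,-1]]}}

```text
t: 32.1
tool_pos: [0.4811, 0.2491, 0.0347]
tool_rot: [3.134, 0.198, -0.011]
contact_force: [-6.8, 0.2, -2.7]
opening: 0.0002
grip_force: 3.0
```

Call:
{"op": "jog_arm", "data": {"plan": [[-0.3,0,0,0,0,0,-1],[-0.5,0,0,0,0,0,-1],[-0.2,0,-0.8,0,0,0,-1],[0,0,-1,0,0,0,-1],[0,0,-1,0,0,0,-1],[0,0,-1,0,0,0,-1],[0,0,-1,0,0,0,-1],[0,0,-1,0,0,0,-1]]}}

```text
t: 32.9
tool_pos: [0.4644, 0.2469, 0.1543]
tool_rot: [-3.135, -0.198, -0.004]
contact_force: [0.2, 0.3, -0.1]
opening: 0.0002
grip_force: 0.0
```

Call:
{"op": "jog_arm", "data": {"plan": [[0,0,-1,0,0,0,-1],[0,0,-1,0,0,0,-1],[0,0,-1,0,0,0,-1],[-0.8,0,0,0,0,0,-1],[-0.8,0,0,0,0,0,-1],[0,0,0,0,0,0,-1]]}}

```text
t: 33.5
tool_pos: [0.4317, 0.2429, 0.2134]
tool_rot: [-3.135, -0.199, -0.003]
contact_force: [0.7, 0.2, 0.5]
opening: 0.0004
grip_force: 0.0
```

```bash
python3 - <<'E'
from h import *
import blk
im,d=grab("scene"); b=grab("top")[0]
c=np.zeros((500,800,3),np.uint8)
t=cv2.resize(b[115:195,200:280],None,fx=5,fy=5,interpolation=2);u=cv2.resize(im[90:190,240:320],None,fx=5,fy=5,interpolation=2)
c[:t.shape[0],:t.shape[1]]=t[...,::-1];c[:u.shape[0],400:400+u.shape[1]]=u[...,::-1]
cv2.imwrite("pics/c9.png",c)
E
```

```text
block s range rel. screw [-0.0662  0.0721] 583
```

View pics/c9.png

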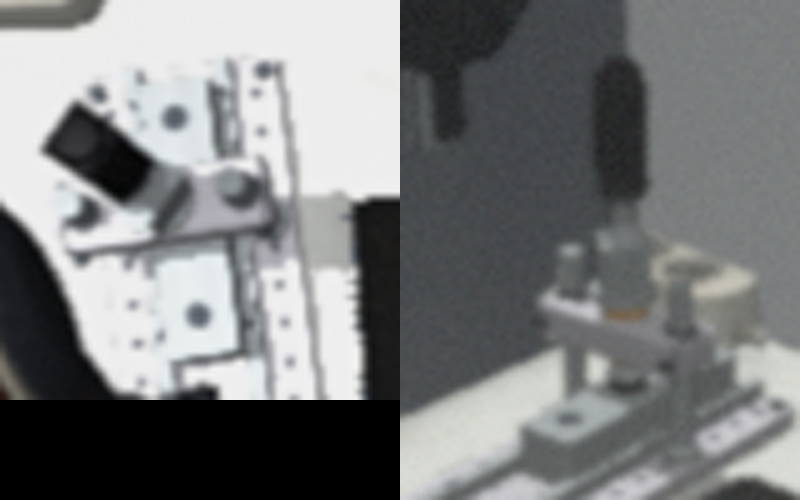

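The key stands upright on the screw at (620,130), the block lies about centred under the foot, and the gripper is clear. Handing in.

```bash
python3 -c "
from station import ctrl
print(ctrl.finish_job())"
```

```text
the job is handed in; nothing more can be done
None
```

The gauge is set and the job handed in: the block stands about 3 mm off centre under the foot, dragging at an estimated 4 N of foot pressure, and the key stands upright on the screw with the robot clear.

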